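# Open the child-safe laundry-tablet tub

### The arm

A 6-joint arm with a two-finger parallel gripper is mounted at the origin on the work surface. World frame = base frame: x ahead of the robot, y to its left, z up, the work surface at z = 0. Lengths are in mm, angles in rad, forces in N, time in s.
With the tool pointing down it reaches from about 400 to 925 mm from the base axis. Payload 12.5 kg.
Tool frame: the origin (TCP) lies where the fingers leave the gripper's body, on its centre line; the fingertips stand 78 mm ahead of it and the grasp point (between the pads) lies 59 mm ahead of it (env.nose_length is the distance from the TCP to the fingertips, in mm); z points along the fingers, y is the line along which they close (so a half turn about z gives the same grasp; the last joint's range is limited). The gripper opens to 95 mm and grips with 3 to 60 N. Pads are 20 mm wide; open, the fingers measure 119 mm over their backs; the gripper's body (75 mm by 180 mm) begins 59 mm behind the grasp point.
Start: joints at [-1.384, 0.491, 1.559, -0, 1.092, -0.106], TCP at [180.418, -598.404, 292.261] pointing down, gripper open.
Joint ranges: [-3.1, 3.1], [-0.84, 2.19], [0.05, 2.79], [-1.13, 4.28], [0.06, 2.93], [-2.69, 2.69]. Speed limits (rad/s): [2.22, 2.22, 2.79, 3.14, 3.14, 3.14].

### API

Orientations are given as [roll, pitch, yaw] about the fixed x, y, z axes, in that order (R = Rz(yaw) Ry(pitch) Rx(roll)).
In Python, from cell import env gives the robot as it stands. The module is installed in compiled form; this text tells all that it offers.
- The arm moves only by the tool send_rows, never from a script. Its argument "series" is text: rows parted by semicolons, each of 6 numbers parted by spaces: the shift along the tool's x, y, z as a fraction of full scale, then the turn, a rotation vector about the tool's x, y, z as a fraction of full scale. A call has 1 to 5 rows; each row shifts and turns the commanded pose from where the row before left it, along the tool's axes as they then stand; what a row does not reach is not made up. Full scale, the value 1, is 60 mm for a shift and 10 degrees for a turn. A row lasts 1/8 s, in which the tool goes at most 62.5 mm and 10.7 degrees, less where a joint would pass 70% of its speed; a pose out of reach is approached as far as the arm can. A call with a number of a shift or a turn outside -1 to 1 is refused whole. A call with a gripper value outside its range is refused whole. "fingers" is the opening, from 0 (shut) to 1 (fully open), set as the call begins (left out, the last holds). The fingers move at their own pace and stop on an object; the grip force is fixed at half the most. Time passes only in rows, so rows that do not move let the fingers close. It gives the time, the measured TCP pose, the force, the opening and the grip force at its end, in the units of the state.
- env.state(): the state, without advancing time (a new reading comes with each control period).
- env.read_camera(name): name is "scene" or "top"; returns a dict with "color" (420x560x3 uint8, red, green, blue), "z_map" (420x560 float32, mm along the optical axis (not along the pixel's ray), 0 where there is no reading), "fovy" (degrees; the focal length in pixels is half the picture's height over the tangent of half this angle, whatever the lens; pixels are square), "cx", "cy" (the principal point, pixels), "R" (3x3) and "t" (3): a world point X has camera coordinates R X + t. Camera axes: x right, y down, z forward; pixel columns grow to the right and rows downward; lengths in mm; the calibration is good to about 2 mm. A picture is of the moment at which its call begins.
- env.job_done(): hands the job in; it is judged then, once.
The state is a dict: "t": time; "joints": joint angles; "qvel": joint speeds; "tau": joint torques, N m; "eef_pos": TCP position; "tcp_rot": TCP orientation; "ft_force": force on the tool from outside, world axes, zero at the start; "moment": the same for the moment, N m; "opening": opening from 0.0 (shut) to 1.0 (fully open); "grip_force": force on a finger pad.
Only numpy, scipy, OpenCV 4.12 (cv2) and the standard library are available. Lean on these libraries where they do the work, as an engineer would, in place of code of your own. Each camera call takes 0.05 s, during which the arm holds its last target. There are 200 camera calls.

### The job

Open the child-safe tub of laundry tablets: squeeze the two side tabs of its lid together, gently and evenly, until both let go, lift the lid straight off without forcing it, and set it down softly, right way up, in the middle of the wooden board. Do not crack the tabs by squeezing hard, and leave the mug, the bottle and the jar where they stand.

Things in the scene. Friction and masses are not known exactly. Their poses are not given: they have to be found in the camera images.
- tub: White plastic tub, 120 (x) by 50 (y) by 80 mm high, screwed down by lugs (4 mm high) 21 mm beyond both ends. Origin: centre of underside; x along it, z up. The middle 46 mm of each long side is recessed 3 mm, with a notch from 54 mm up to the rim that takes a tab of the lid. Inside, one insert carries both catch ledges, set 2 to 4 mm off-centre to either y side, unseen, new each time.
- lid_mid (a point): Grey lid, loose, 100 to 200 g: point midway between its two side tabs, half-way up them; x along the lid, y from tab to tab, z up. Plate 120 by 50 (middle 42) by 6 mm, top 18 mm above this point; feet under its ends reach 27 mm below it (it stands on them). Closed: 68 mm above the worktop over the tub's centre, 1.5 mm play sideways. With both hooks free it lifts off with under 15 N.
- tab_left: Tab on the lid's +y side: paddle 26 wide (x), 20 mm high, centred on lid_mid's height; outer face 34 mm from lid_mid at rest (68 mm over both tabs), 9 mm proud of the tub. Slides inwards on a spring: 3 N plus 1 N per mm. Its hook lets go after 1 to 9 mm, a firm stop follows 1.5 mm later. It cracks if squeezed with 40 N. Origin: 12 mm under lid_mid at rest, moves inwards with the tab.
- tab_right: The same at -y. The letting-go travels of both add up to 10 mm: with both at their stops, 55 mm over both tabs, both are free, but the fingers' middle is then 2 to 4 mm off the tub's middle line: find it by feel, the tab first at its stop pushes the hand back. 15 to 20 N on each, equal, holds both there. A hook not free stops the lift after 1.5 to 3 mm; hook or stop breaks if forced with 22 N.
- board: Wooden board, 200 (x) by 160 (y) by 15 mm thick, does not move; origin at the centre of its underside, z up.
- mug: White mug, 80 mm wide, 95 mm high, origin at the centre of its underside; leave it.
- bottle: Blue plastic bottle, 60 mm wide, 150 mm high, origin at the centre of its underside; leave it.
- jar: Glass jar with a steel cap, 70 mm wide, 100 mm high, origin at the centre of its underside; leave it.
Not all that is in view belongs to the job. What is shaped like the part that bears lid_mid but orange or yellow is not meant. Leave any green or turquoise look-alike of the tub alone.

How it is judged:
By the outcome, as a careful person would: the job done as asked, in the order asked, and still so for the second after the job is handed in, with the robot touching nothing.
It also fails if it takes over 72 s, if anything falls off the work surface, if the arm or the gripper's body presses on something with over 40 N, if the wrist force passes 120 N, or if a joint passes its speed limit or range.

## Working session

There is one attempt and no reset: what is moved stays moved. The work goes in short steps, Python scripts to look and compute and a tool call to move; the robot and the scene stay as the last step left them, time stands still between calls to the robot, and variables do not carry over. Pictures are saved under pics/ and viewed, at most 10 in all, crops included, and the job is handed in when it is done.

Besides the shell and the picture viewer there is one more tool, called after "Emit:" by a JSON object that holds its "name" and its "arguments". send_rows: Moves the arm, as the interface text tells. Shift numbers are shares of 60 mm and turn numbers shares of 10 degrees, none past 1 either way. Its arguments: {"type":"object","properties":{"series":{"type":"string"},"fingers":{"type":"number"}},"required":["series"]}

```bash
mkdir -p pics
cat > h.py <<'E'
import numpy as np, cv2
from cell import env
def shot(n):
    return env.read_camera(n)
def K(c):
    f=c["color"].shape[0]/2/np.tan(np.radians(c["fovy"])/2); return f
def world(c,u,v,z=None):
    """pixel->world via depth map (3x3 median), or on plane world z"""
    f=K(c); d=np.array([(u-c["cx"])/f,(v-c["cy"])/f,1.0]); R=np.array(c["R"]);t=np.array(c["t"])
    if z is None:
        p=c["z_map"][int(v)-1:int(v)+2,int(u)-1:int(u)+2]; p=p[p>0]; return R.T@(d*np.median(p)-t)
    o=-R.T@t; r=R.T@d; return o+r*(z-o[2])/r[2]
def proj(c,X):
    p=np.array(c["R"])@np.array(X,float)+np.array(c["t"]); return K(c)*p[:2]/p[2]+[c["cx"],c["cy"]]
def save(c,name,crop=None,s=1):
    im=c["color"][:,:,::-1]
    if crop: x0,y0,x1,y1=crop; im=im[y0:y1,x0:x1]
    cv2.imwrite("pics/"+name,cv2.resize(im,None,fx=s,fy=s,interpolation=cv2.INTER_CUBIC))
E
python3 - <<'E'
from h import *
import pickle
for n in("scene","top"):
    c=shot(n); save(c,n+"0.png"); pickle.dump(c,open(n+".pkl","wb")); print(n,c["fovy"],c["cx"],c["cy"],(-np.array(c["R"]).T@c["t"]).round(),np.array(c["R"]).round(2).tolist())
s=env.state(); print(s["eef_pos"],s["tcp_rot"],s["t"],s["opening"],s["ft_force"])
E
```

```text
scene 55.18475049516054 286.0923054187145 210.43706667064095 [1036.  860.  755.] [[-0.88, 0.47, 0.02], [0.25, 0.51, -0.82], [-0.4, -0.72, -0.57]]
top 42.13705125640193 272.3041376293713 205.0152957329347 [ 341.   -3. 1875.] [[0.02, -1.0, 0.01], [-0.99, -0.02, -0.12], [0.12, -0.01, -0.99]]
[ 180.385947   -598.26845134  291.73050721] [-3.14063445e+00 -9.63016287e-05  2.92792426e-01] 0.1 0.9968747929024099 [-0.35901962  0.36026726 -0.32843626]
```

View pics/scene0.png

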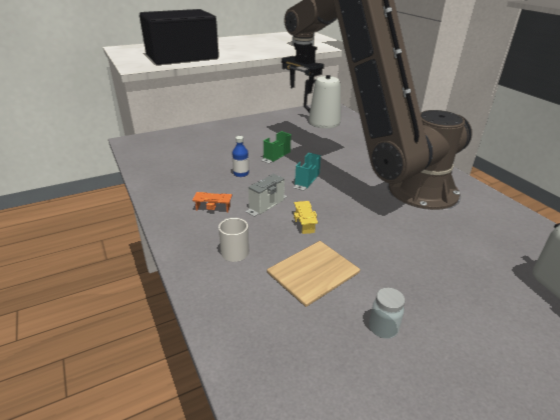

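View pics/top0.png

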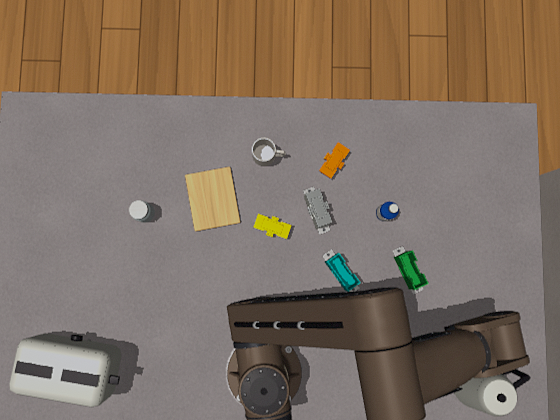

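Scene: white/grey tub with grey lid at about (267,193); look-alikes are the orange lid (212,201), the yellow lid (306,217), and the teal (307,170) and green (277,147) tubs. In the top view the grey one is at (318,209) and the board at (212,198). Only the grey-lidded white tub fits the description, so I'll confirm it in enlarged crops.

Run:
```python
from h import *
import pickle
a=pickle.load(open("top.pkl","rb"));b=pickle.load(open("scene.pkl","rb"))
A=cv2.resize(a["color"][175:245,285:355,::-1],(560,560),interpolation=cv2.INTER_CUBIC)
cv2.imwrite("pics/topc.png",A)
B=cv2.resize(b["color"][165:225,235:305,::-1],(700,600),interpolation=cv2.INTER_CUBIC)
cv2.imwrite("pics/scenec.png",B)
for n,c,pts in(("top",a,[(318,209),(212,198),(186,175),(231,167),(240,224),(195,231),(264,152),(389,210),(138,210),(273,227)]),("scene",b,[(314,272),(266,187)])):
    for p in pts: print(n,p,world(c,*p).round(1))
```

```text
top (318, 209) [ 540.4 -167.4   89.6]
top (212, 198) [579.  190.7  14.1]
top (186, 175) [658.3 284.1   7.1]
top (231, 167) [6.912e+02 1.296e+02 1.000e-01]
top (240, 224) [492.5  92.7   1.3]
top (195, 231) [464.5 245.3  10.5]
top (264, 152) [745.7  15.6   6.8]
top (389, 210) [ 537.5 -392.7  131. ]
top (138, 210) [523.1 421.3 102.2]
top (273, 227) [480.6 -20.7  52.7]
scene (314, 272) [586.2 204.6  15.5]
scene (266, 187) [ 562.2 -139.7   86.2]
```

View pics/topc.png

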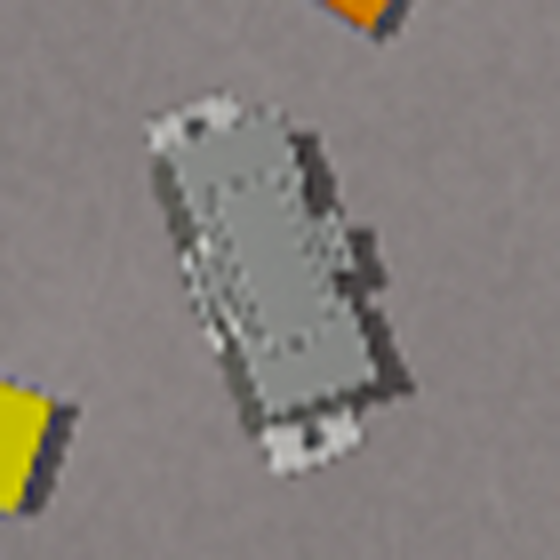

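View pics/scenec.png

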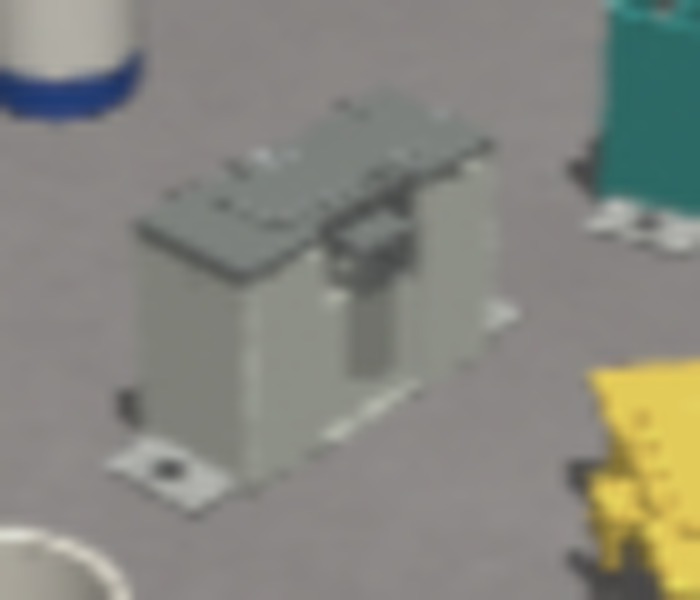

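The crops confirm a white tub with white lugs, a grey lid and side tabs. I'll measure its pose and the board's from both views, using corners, lug holes and depth.

Run:
```python
from h import *
import pickle
a=pickle.load(open("top.pkl","rb"));b=pickle.load(open("scene.pkl","rb"))
def rays(c,p):
    R=np.array(c["R"]);o=-R.T@np.array(c["t"]);f=K(c);d=R.T@np.array([(p[0]-c["cx"])/f,(p[1]-c["cy"])/f,1]);return o,d/np.linalg.norm(d)
def tri(pa,pb):
    A=0;B=0;L=[]
    for c,p in((a,pa),(b,pb)):
        o,d=rays(c,p);M=np.eye(3)-np.outer(d,d);A=A+M;B=B+M@o;L.append((o,M))
    X=np.linalg.solve(A,B);return X.round(1),[round(float(np.linalg.norm(M@(X-o))),1) for o,M in L]
T=lambda u,v:(285+(u+.5)/8-.5,175+(v+.5)/8-.5)
S=lambda u,v:(235+(u+.5)/10-.5,165+(v+.5)/10-.5)
tc=[T(172,150),T(285,118),T(380,385),T(265,420)]
# scene corners: left=+x far... camera at +x,+y: front(245,275)=far-left in top ; left(140,225)=far-right; back(385,90)=near-right; right(490,145)=near-left
sc=[S(245,275),S(140,225),S(385,90),S(492,145)]
for p,q in zip(tc,sc): print("corner",tri(p,q), world(a,*p,86).round(1), world(b,*q,86).round(1))
print("hole far",tri(T(197,126),S(167,468)),world(a,*T(197,126),4).round(1),world(b,*S(167,468),4).round(1)," near",world(a,*T(313,438),4).round(1))
def allw(c,x0,y0,x1,y1):
    v,u=np.mgrid[y0:y1,x0:x1];z=c["z_map"][y0:y1,x0:x1].astype(float);f=K(c)
    P=np.stack([(u-c["cx"])/f*z,(v-c["cy"])/f*z,z],-1)[z>0];return (P-np.array(c["t"]))@np.array(c["R"])
for n,c,box in(("top",a,(285,175,355,245)),("scene",b,(235,165,305,225))):
    P=allw(c,*box);m=(P[:,2]>76)&(P[:,2]<100)&(abs(P[:,0]-545)<120)&(abs(P[:,1]+160)<110);Q=P[m]
    print(n,len(Q),np.median(Q[:,2]),cv2.minAreaRect(Q[:,:2].astype(np.float32)),Q.mean(0))
# board by colour
for n,c,box in(("top",a,(175,155,250,240)),("scene",b,(260,235,365,305))):
    x0,y0,x1,y1=box;h=cv2.cvtColor(c["color"],cv2.COLOR_RGB2HSV)[y0:y1,x0:x1];m=((h[...,1]>70)&(h[...,0]>8)&(h[...,0]<25)).astype(np.uint8)
    k=max(cv2.findContours(m,0,2)[0],key=cv2.contourArea)[:,0]
    W=np.array([world(c,u+x0,v+y0,15)[:2] for u,v in k],np.float32);print(n,"board",cv2.minAreaRect(W))
    P=allw(c,*box);print(np.median(P[(P[:,2]>9)&(P[:,2]<22)],0))
```

```text
corner (array([ 592.6, -127.8,   82.1]), [0.2, 0.2]) [ 592.3 -127.6   86. ] [ 595.  -121.9   86. ]
corner (array([ 607.8, -175.1,   78.8]), [0.1, 0.1]) [ 606.7 -174.3   86. ] [ 612.4 -164.1   86. ]
corner (array([ 497.8, -215.8,   81.1]), [1.1, 1.1]) [ 496.4 -214.6   86. ] [ 502.6 -208.8   86. ]
corner (array([ 482. , -168.3,   80.3]), [0.7, 0.7]) [ 481.  -167.4   86. ] [ 487.2 -160.1   86. ]
hole far (array([ 614.4, -144. ,    4.5]), [0.0, 0.0]) [ 614.5 -144.     4. ] [ 614.1 -144.7    4. ]  near [ 480.1 -195.7    4. ]
top 555 86.81295487751642 ((544.9244995117188, -169.3162078857422), (121.36656951904297, 68.9105453491211), 19.506624221801758) [ 544.30396035 -168.64908546   86.77982463]
scene 364 86.12246894832866 ((548.1649169921875, -165.0584259033203), (120.98436737060547, 71.52989959716797), 22.31136131286621) [ 551.60227862 -159.43435283   85.12120223]
top board ((577.980224609375, 190.30789184570312), (200.32325744628906, 160.2288360595703), 11.950782775878906)
[575.94059735 189.38227262  15.18387846]
scene board ((583.518798828125, 196.3968505859375), (203.6728515625, 164.0685577392578), 11.889755249023438)
[588.56092187 201.86838812  14.90608093]
```

The top view matches the known sizes best: tub at about (545.5, -170) with yaw about 20.3°, board at (578, 190) with yaw 12°. The scene view differs by a few mm, which I'll check close by. Moving above the tub now.

Emit:
{"name": "send_rows", "arguments": {"series": "0.4 -0.25 0 0 0 0;0.78 -0.5 0 0 0 0;0.78 -0.5 0 0 0 0;0.78 -0.5 0 0 0 0;0.78 -0.5 0 0 0 0", "fingers": 1}}

```text
t: 0.72
eef_pos: [344.9, -405.6, 292.2]
tcp_rot: [-3.141, -0.0, 0.293]
ft_force: [0.3, -1.4, 0.5]
opening: 1.001
grip_force: 0.0
```

Emit:
{"name": "send_rows", "arguments": {"series": "0.78 -0.5 0 0 0 0;0.78 -0.5 0 0 0 0;0.78 -0.5 0 0 0 0;0.78 -0.5 0 0 0 0;0.78 -0.5 0 0 0 0"}}

```text
t: 1.35
eef_pos: [525.1, -194.3, 292.3]
tcp_rot: [-3.141, 0.0, 0.293]
ft_force: [0.7, -0.8, 0.2]
opening: 0.998
grip_force: 0.0
```

Emit:
{"name": "send_rows", "arguments": {"series": "0.4 -0.25 0 0 0 0;0 0 0 0 0 -0.35;0 0 0 0 0 0"}}

```text
t: 1.72
eef_pos: [542.9, -174.4, 292.1]
tcp_rot: [-3.141, 0.0, 0.355]
ft_force: [-1.1, 0.9, 0.2]
opening: 1.001
grip_force: 0.0
```

Emit:
{"name": "send_rows", "arguments": {"series": "0.06 -0.05 0.6 0 0 0;0 0 0.6 0 0 0;0 0 0.3 0 0 0;0 0 0 0 0 0"}}

```text
t: 2.22
eef_pos: [544.7, -171.5, 201.2]
tcp_rot: [-3.14, 0.002, 0.352]
ft_force: [-0.3, -0.9, 0.3]
opening: 1.007
grip_force: 0.0
```

Run:
```python
from h import *
import pickle
b=shot("scene"); pickle.dump(b,open("scene1.pkl","wb"))
s=env.state();p=s["eef_pos"];y=s["tcp_rot"][2];print(p,y)
save(b,"scene1.png",(220,120,320,220),6)
tx=np.array([np.cos(y),np.sin(y),0]);ty=np.array([np.sin(y),-np.cos(y),0])
for w in(-47.5,47.5):
  for e in (-10,10): print("tip",w,e,((proj(b,np.array(p)+ty*w+tx*e-[0,0,78])-[220,120]+.5)*6).round())
for X in(-60,60):
  for Y in(-25,25): print("lid",X,Y,((proj(b,np.array([545.5,-170,86])+tx*X-ty*Y)-[220,120]+.5)*6).round())
```

```text
[ 545.1915809  -171.65994971  202.30084523] 0.35262414162234723
tip -47.5 -10 [359. 333.]
tip -47.5 10 [333. 347.]
tip 47.5 -10 [232. 274.]
tip 47.5 10 [206. 286.]
lid -60 -25 [325. 318.]
lid -60 25 [390. 349.]
lid 60 -25 [171. 397.]
lid 60 25 [237. 431.]
```

View pics/scene1.png

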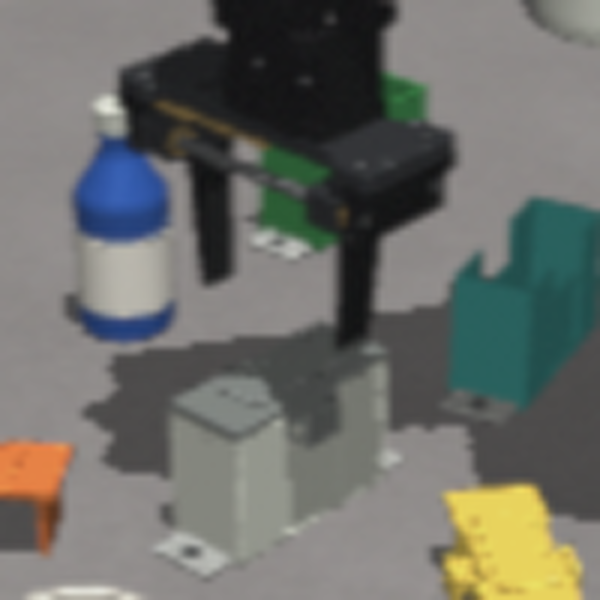

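The projected fingertips match the picture at (206-232, 283) and (345, 348), and the lid corners fall at about (235,437), (170,403) and (388,350), within 1-2 mm of my estimate. Descending astride the tabs.

Emit:
{"name": "send_rows", "arguments": {"series": "0.04 -0.035 0.4 0 0 0;0 0 0.4 0 0 0;0 0 0.3 0 0 0;0 0 0.14 0 0 0;0 0 0 0 0 0"}}

```text
t: 2.9
eef_pos: [547.1, -169.0, 128.3]
tcp_rot: [3.141, -0.0, 0.353]
ft_force: [0.1, 0.6, 0.5]
opening: 1.001
grip_force: 0.0
```

Emit:
{"name": "send_rows", "arguments": {"series": "0 0 0 0 0 0;0 0 0 0 0 0;0 0 0 0 0 0", "fingers": 0.78}}

```text
t: 3.28
eef_pos: [547.0, -168.9, 128.2]
tcp_rot: [3.141, -0.0, 0.354]
ft_force: [-1.1, 0.3, -0.0]
opening: 0.795
grip_force: 0.0
```

Emit:
{"name": "send_rows", "arguments": {"series": "0 0 0 0 0 0;0 0 0 0 0 0;0 0 0 0 0 0", "fingers": 0.74}}

```text
t: 3.65
eef_pos: [546.9, -168.9, 127.8]
tcp_rot: [3.141, -0.0, 0.354]
ft_force: [-0.1, 0.2, -0.1]
opening: 0.744
grip_force: 0.0
```

Emit:
{"name": "send_rows", "arguments": {"series": "0 0 0 0 0 0;0 0 0 0 0 0;0 0 0 0 0 0", "fingers": 0.7}}

```text
t: 4.03
eef_pos: [546.9, -168.9, 127.8]
tcp_rot: [3.141, 0.0, 0.354]
ft_force: [0.9, -0.3, 0.0]
opening: 0.705
grip_force: 3.8
```

Emit:
{"name": "send_rows", "arguments": {"series": "0 0 0 0 0 0;0 0 0 0 0 0;0 0 0 0 0 0", "fingers": 0.67}}

```text
t: 4.4
eef_pos: [546.9, -168.9, 127.8]
tcp_rot: [3.142, -0.0, 0.354]
ft_force: [-0.6, 0.1, 1.4]
opening: 0.667
grip_force: 5.2
```

Emit:
{"name": "send_rows", "arguments": {"series": "0 0 0 0 0 0;0 0 0 0 0 0;0 0 0 0 0 0", "fingers": 0.65}}

```text
t: 4.78
eef_pos: [546.9, -168.9, 127.9]
tcp_rot: [3.141, 0.0, 0.354]
ft_force: [-0.0, -0.5, 0.6]
opening: 0.65
grip_force: 6.1
```

Emit:
{"name": "send_rows", "arguments": {"series": "0 0 0 0 0 0;0 0 0 0 0 0;0 0 0 0 0 0", "fingers": 0.635}}

```text
t: 5.15
eef_pos: [546.9, -168.9, 127.8]
tcp_rot: [3.142, 0.0, 0.354]
ft_force: [-0.3, 0.4, 1.6]
opening: 0.636
grip_force: 6.8
```

Emit:
{"name": "send_rows", "arguments": {"series": "0 0 0 0 0 0;0 0 0 0 0 0;0 0 0 0 0 0", "fingers": 0.625}}

```text
t: 5.52
eef_pos: [546.9, -168.9, 127.8]
tcp_rot: [3.141, -0.0, 0.354]
ft_force: [0.0, -0.9, 0.8]
opening: 0.625
grip_force: 7.3
```

Emit:
{"name": "send_rows", "arguments": {"series": "0 0 0 0 0 0;0 0 0 0 0 0;0 0 0 0 0 0", "fingers": 0.615}}

```text
t: 5.9
eef_pos: [546.9, -168.8, 127.8]
tcp_rot: [-3.142, 0.0, 0.354]
ft_force: [-1.3, 0.8, 1.6]
opening: 0.614
grip_force: 8.2
```

Emit:
{"name": "send_rows", "arguments": {"series": "0 0 0 0 0 0;0 0 0 0 0 0;0 0 0 0 0 0", "fingers": 0.607}}

```text
t: 6.28
eef_pos: [546.8, -168.6, 127.8]
tcp_rot: [-3.141, 0.0, 0.354]
ft_force: [-1.4, 4.7, 3.2]
opening: 0.606
grip_force: 11.2
```

```bash
cat >> h.py <<'E'
def feel(n=4):
    L=[]
    for i in range(n):
        s=env.state(); y=s["tcp_rot"][2]; f=np.array(s["ft_force"]); L.append([f@[np.cos(y),np.sin(y),0],f@[np.sin(y),-np.cos(y),0],f[2],s["grip_force"],s["opening"]*95,s["t"]]); shot("top") if i<n-1 else 0
    print(np.array(L).round(2).tolist(), np.mean(L,0).round(2))
E
python3 -c "from h import *; feel(5)"
```

```text
[[0.34, -4.84, 3.19, 11.15, 57.56, 6.28], [1.37, -4.71, 2.86, 11.15, 57.72, 6.32], [-0.0, -5.2, 2.83, 11.15, 57.64, 6.38], [0.81, -5.51, 3.01, 11.15, 57.88, 6.42], [1.06, -5.93, 2.96, 11.15, 57.87, 6.48]] [ 0.72 -5.24  2.97 11.15 57.73  6.38]
```

The hand is pushed towards tool -y, so the +y tab is at its stop first. I'll follow that way while closing further.

Emit:
{"name": "send_rows", "arguments": {"series": "0 -0.012 0 0 0 0;0 0 0 0 0 0;0 0 0 0 0 0", "fingers": 0.602}}

```text
t: 6.85
eef_pos: [546.7, -168.3, 127.9]
tcp_rot: [3.141, -0.0, 0.354]
ft_force: [-0.5, 1.9, 2.1]
opening: 0.605
grip_force: 10.1
```

```bash
python3 -c "from h import *; feel(4)"
```

```text
[[0.22, -1.97, 2.08, 10.1, 57.48, 6.85], [-0.14, -1.37, 1.82, 10.06, 57.34, 6.9], [-1.21, -1.59, 2.71, 10.03, 57.31, 6.95], [-0.24, -1.86, 2.23, 10.0, 57.39, 7.0]] [-0.34 -1.7   2.21 10.05 57.38  6.92]
```

Emit:
{"name": "send_rows", "arguments": {"series": "0 -0.014 0 0 0 0;0 0 0 0 0 0;0 0 0 0 0 0", "fingers": 0.592}}

```text
t: 7.38
eef_pos: [546.5, -167.6, 127.9]
tcp_rot: [3.141, -0.0, 0.354]
ft_force: [0.1, -0.7, 0.9]
opening: 0.593
grip_force: 8.8
```

```bash
python3 -c "from h import *; feel(4)"
```

```text
[[-0.16, 0.66, 0.89, 8.84, 56.33, 7.38], [0.78, 1.74, -0.14, 8.84, 56.47, 7.42], [0.11, 1.38, 1.18, 8.84, 56.54, 7.48], [0.8, 1.79, 1.51, 8.84, 56.35, 7.52]] [ 0.38  1.39  0.86  8.84 56.42  7.45]
```

Emit:
{"name": "send_rows", "arguments": {"series": "0 0 0 0 0 0;0 0 0 0 0 0;0 0 0 0 0 0", "fingers": 0.582}}

```text
t: 7.9
eef_pos: [546.4, -167.4, 127.8]
tcp_rot: [3.142, -0.0, 0.354]
ft_force: [1.1, -0.2, 1.4]
opening: 0.585
grip_force: 10.1
```

```bash
python3 -c "from h import *; feel(4)"
```

```text
[[0.94, 0.59, 1.36, 10.08, 55.57, 7.9], [1.26, -0.35, 0.18, 10.12, 55.41, 7.95], [0.44, -0.47, 1.35, 10.17, 55.53, 8.0], [1.14, -0.6, 1.78, 10.22, 55.42, 8.05]] [ 0.94 -0.2   1.17 10.15 55.48  7.98]
```

Emit:
{"name": "send_rows", "arguments": {"series": "0 -0.004 0 0 0 0;0 0 0 0 0 0;0 0 0 0 0 0", "fingers": 0.576}}

```text
t: 8.43
eef_pos: [546.3, -167.2, 127.8]
tcp_rot: [3.141, -0.0, 0.354]
ft_force: [1.0, 0.5, 1.4]
opening: 0.58
grip_force: 15.5
```

```bash
python3 -c "from h import *; feel(4)"
```

```text
[[1.06, -0.11, 1.36, 15.55, 55.15, 8.43], [2.04, -0.47, 1.93, 15.56, 55.14, 8.48], [1.63, -0.59, 1.74, 15.56, 54.75, 8.52], [2.05, -0.98, 1.13, 15.57, 54.81, 8.57]] [ 1.69 -0.54  1.54 15.56 54.96  8.5 ]
```

Emit:
{"name": "send_rows", "arguments": {"series": "0 -0.004 0 0 0 0;0 0 0 0 0 0;0 0 0 0 0 0", "fingers": 0.574}}

```text
t: 8.95
eef_pos: [546.3, -167.1, 127.9]
tcp_rot: [3.141, -0.0, 0.354]
ft_force: [1.5, -1.3, 1.5]
opening: 0.579
grip_force: 21.5
```

```bash
python3 -c "from h import *; feel(4)"
```

```text
[[0.9, 1.76, 1.46, 21.49, 54.97, 8.95], [1.27, 2.93, 0.73, 21.5, 55.05, 9.0], [0.75, 2.84, 0.86, 21.5, 54.67, 9.05], [-0.05, 2.56, 0.54, 21.51, 54.53, 9.1]] [ 0.72  2.52  0.9  21.5  54.8   9.02]
```

Emit:
{"name": "send_rows", "arguments": {"series": "0 0.003 0 0 0 0;0 0 0 0 0 0;0 0 0 0 0 0", "fingers": 0.575}}

```text
t: 9.48
eef_pos: [546.3, -167.1, 127.8]
tcp_rot: [3.141, -0.0, 0.354]
ft_force: [2.4, -2.3, 2.1]
opening: 0.576
grip_force: 18.5
```

```bash
python3 -c "from h import *; feel(4)"
```

```text
[[1.43, 2.98, 2.11, 18.52, 54.68, 9.48], [0.86, 3.02, 1.35, 18.52, 54.98, 9.52], [1.98, 1.63, 1.68, 18.53, 54.85, 9.57], [1.03, 2.12, 1.46, 18.53, 55.01, 9.62]] [ 1.32  2.44  1.65 18.53 54.88  9.55]
```

Both tabs are at their stops (55 mm over both, 18.5 N, nearly balanced). Careful lift test.

Emit:
{"name": "send_rows", "arguments": {"series": "0 0.004 0 0 0 0;0 0 -0.012 0 0 0;0 0 -0.012 0 0 0;0 0 0 0 0 0;0 0 0 0 0 0"}}

```text
t: 10.25
eef_pos: [546.1, -167.3, 128.9]
tcp_rot: [-3.141, 0.001, 0.354]
ft_force: [2.8, -1.7, -10.0]
opening: 0.581
grip_force: 17.9
```

```bash
python3 -c "from h import *; feel(4);print(env.state()['eef_pos'])"
```

```text
[[2.0, 2.59, -9.97, 17.94, 55.17, 10.25], [2.85, 1.77, -10.68, 17.93, 54.8, 10.3], [0.96, 2.01, -9.63, 17.92, 54.97, 10.35], [1.36, 2.91, -10.29, 17.92, 54.7, 10.4]] [  1.79   2.32 -10.14  17.93  54.91  10.32]
[ 546.06815172 -167.31564938  129.05126769]
```

Emit:
{"name": "send_rows", "arguments": {"series": "0 0.003 -0.008 0 0 0;0 0 0 0 0 0;0 0 0 0 0 0"}}

```text
t: 10.78
eef_pos: [546.0, -167.4, 129.6]
tcp_rot: [-3.141, 0.001, 0.354]
ft_force: [-1.1, -0.0, -9.6]
opening: 0.579
grip_force: 17.7
```

```bash
python3 -c "from h import *; feel(3);print(env.state()['eef_pos'])"
```

```text
[[-1.08, -0.35, -9.64, 17.75, 54.99, 10.78], [-1.35, -0.61, -9.88, 17.75, 54.84, 10.82], [-1.3, -1.01, -9.81, 17.75, 54.87, 10.88]] [-1.24 -0.66 -9.78 17.75 54.9  10.82]
[ 546.03464359 -167.34284896  129.6147588 ]
```

Force steady at 10 N (drag, not a hook). Continuing in small steps.

Emit:
{"name": "send_rows", "arguments": {"series": "0 0 -0.01 0 0 0;0 0 0 0 0 0;0 0 0 0 0 0"}}

```text
t: 11.25
eef_pos: [546.1, -167.3, 130.3]
tcp_rot: [-3.141, 0.001, 0.354]
ft_force: [-2.6, 3.6, -8.7]
opening: 0.576
grip_force: 17.6
```

Emit:
{"name": "send_rows", "arguments": {"series": "0 0 -0.01 0 0 0;0 0 0 0 0 0;0 0 0 0 0 0"}}

```text
t: 11.62
eef_pos: [546.2, -167.3, 130.9]
tcp_rot: [-3.141, 0.0, 0.354]
ft_force: [-4.6, 4.3, -8.5]
opening: 0.576
grip_force: 17.4
```

Emit:
{"name": "send_rows", "arguments": {"series": "-0.004 -0.006 -0.012 0 0 0;0 0 -0.012 0 0 0;0 0 0 0 0 0"}}

```text
t: 12.0
eef_pos: [546.2, -167.3, 132.6]
tcp_rot: [3.141, -0.0, 0.354]
ft_force: [-1.4, 3.7, -7.0]
opening: 0.579
grip_force: 16.6
```

```bash
python3 -c "from h import *; feel(3);print(env.state()['eef_pos'],env.state()['moment'])"
```

```text
[[-0.03, -4.0, -7.04, 16.6, 55.0, 12.0], [0.61, -4.29, -7.93, 16.61, 55.11, 12.05], [-0.03, -5.26, -6.88, 16.63, 54.91, 12.1]] [ 0.18 -4.52 -7.28 16.61 55.01 12.05]
[ 546.22316685 -167.26587979  132.60548802] [0.74698238 0.22524064 0.07797438]
```

Emit:
{"name": "send_rows", "arguments": {"series": "0 -0.005 -0.02 0 0 0;0 0 -0.03 0 0 0;0 0 -0.03 0 0 0;0 0 0 0 0 0", "fingers": 0.574}}

```text
t: 12.6
eef_pos: [546.6, -167.5, 138.1]
tcp_rot: [3.14, -0.002, 0.354]
ft_force: [1.0, 0.1, -2.3]
opening: 0.572
grip_force: 9.7
```

Emit:
{"name": "send_rows", "arguments": {"series": "0 0 -0.03 0 0 0;0 0 -0.03 0 0 0;0 0 -0.03 0 0 0;0 0 0 0 0 0"}}

```text
t: 13.1
eef_pos: [546.1, -167.1, 142.8]
tcp_rot: [3.141, -0.0, 0.354]
ft_force: [-0.2, -1.0, -0.3]
opening: 0.575
grip_force: 9.7
```

Run:
```python
from h import *
feel(4); b=shot("scene"); save(b,"scene2.png",(225,120,315,200),8)
```

```text
[[-0.51, 0.92, -0.31, 9.68, 54.59, 13.1], [0.01, 1.55, -0.44, 9.68, 54.71, 13.15], [0.04, 1.9, -0.99, 9.68, 54.75, 13.2], [-0.02, 1.71, -1.32, 9.68, 54.76, 13.25]] [-0.12  1.52 -0.76  9.68 54.71 13.18]
```

View pics/scene2.png

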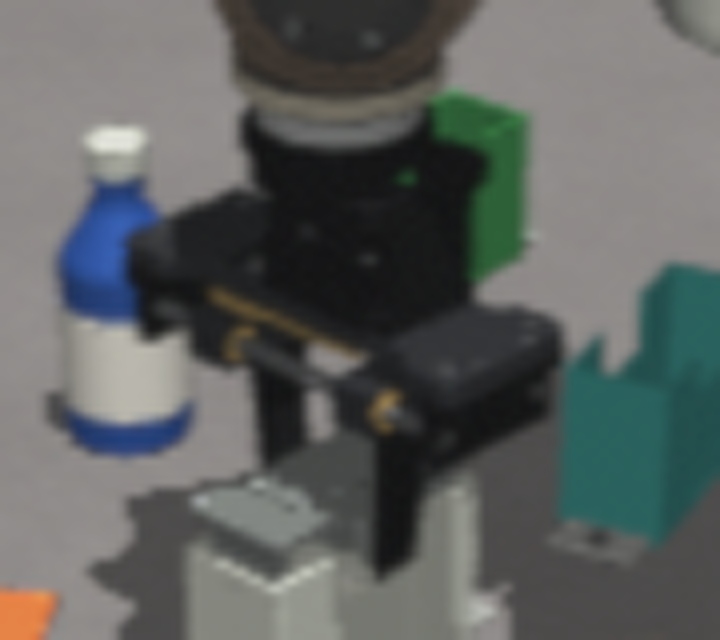

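The picture shows the lid, with plate edge at (270,560), clear above the rim and held level between the fingers. Lifting on.

Emit:
{"name": "send_rows", "arguments": {"series": "0 0 -0.1 0 0 0;0 0 -0.15 0 0 0;0 0 -0.15 0 0 0;0 0 -0.15 0 0 0;0 0 -0.15 0 0 0"}}

```text
t: 13.92
eef_pos: [545.9, -166.8, 185.3]
tcp_rot: [-3.141, 0.0, 0.354]
ft_force: [0.7, 0.1, -0.8]
opening: 0.574
grip_force: 9.7
```

Emit:
{"name": "send_rows", "arguments": {"series": "0 0 -0.25 0 0 0;0 0 -0.25 0 0 0;0 0 -0.15 0 0 0;0 0 -0.05 0 0 0;0 0 0 0 0 0"}}

```text
t: 14.55
eef_pos: [545.9, -167.0, 226.6]
tcp_rot: [3.142, 0.0, 0.354]
ft_force: [-0.2, -0.8, -2.2]
opening: 0.578
grip_force: 9.7
```

Run:
```python
from h import *
feel(3); b=shot("scene"); save(b,"scene3.png",(215,90,325,200),5)
```

```text
[[-0.43, 0.68, -2.17, 9.68, 54.89, 14.55], [-0.54, -0.06, -1.45, 9.68, 54.55, 14.6], [-0.82, -1.14, -1.28, 9.68, 54.54, 14.65]] [-0.6  -0.17 -1.63  9.68 54.66 14.6 ]
```

View pics/scene3.png

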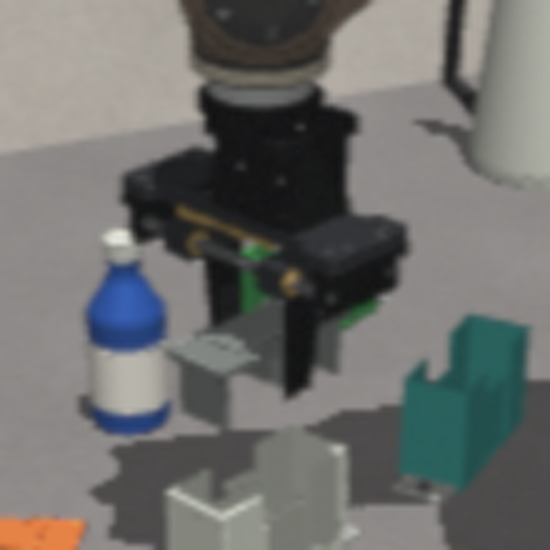

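The lid, plate at (210,350), is held level and the white tub below is open. Carrying it to the board.

Emit:
{"name": "send_rows", "arguments": {"series": "0.12 -0.26 0 0 0 0;0.24 -0.51 0 0 0 0;0.3 -0.63 0 0 0 0;0.3 -0.63 0 0 0 0;0.3 -0.63 0 0 0 0"}}

```text
t: 15.32
eef_pos: [561.3, 11.2, 226.4]
tcp_rot: [-3.141, 0.0, 0.354]
ft_force: [0.3, 0.3, -1.6]
opening: 0.577
grip_force: 9.7
```

Emit:
{"name": "send_rows", "arguments": {"series": "0.3 -0.63 0 0 0 0;0.3 -0.63 0 0 0 0;0.3 -0.63 0 0 0 0;0.24 -0.51 0 0 0 0;0.12 -0.26 0 0 0 0"}}

```text
t: 15.95
eef_pos: [576.6, 187.1, 226.3]
tcp_rot: [-3.142, 0.0, 0.356]
ft_force: [-0.5, 0.7, -0.6]
opening: 0.573
grip_force: 9.7
```

Emit:
{"name": "send_rows", "arguments": {"series": "0.05 -0.1 0 0 0 0.3;0 0 0 0 0 0.3;0 0 0 0 0 0.25;0 0 0 0 0 0"}}

```text
t: 16.45
eef_pos: [577.7, 191.4, 226.4]
tcp_rot: [3.141, 0.0, 0.206]
ft_force: [-0.1, 0.5, -0.8]
opening: 0.577
grip_force: 9.7
```

Emit:
{"name": "send_rows", "arguments": {"series": "0 0 0.3 0 0 0;0 0 0.45 0 0 0;0 0 0.45 0 0 0;0 0 0.3 0 0 0;0 0 0.2 0 0 0"}}

```text
t: 17.08
eef_pos: [577.9, 191.4, 123.8]
tcp_rot: [3.141, 0.0, 0.206]
ft_force: [-0.6, -0.4, -1.8]
opening: 0.574
grip_force: 9.7
```

Emit:
{"name": "send_rows", "arguments": {"series": "0 0 0.12 0 0 0;0 0 0.08 0 0 0;0 0 0.03 0 0 0;0 0 0 0 0 0;0 0 0 0 0 0"}}

```text
t: 17.7
eef_pos: [578.0, 191.5, 111.1]
tcp_rot: [3.141, -0.001, 0.206]
ft_force: [-0.1, 0.1, -0.7]
opening: 0.574
grip_force: 9.7
```

Run:
```python
from h import *
feel(3); b=shot("scene"); save(b,"scene4.png",(255,190,375,310),5); print(env.state()['eef_pos'])
```

```text
[[-0.11, -0.14, -0.69, 9.68, 54.51, 17.7], [0.54, 0.34, -0.81, 9.68, 54.53, 17.75], [-0.16, 0.21, -1.32, 9.68, 54.67, 17.8]] [ 0.09  0.14 -0.94  9.68 54.57 17.75]
[577.99575377 191.50937242 110.99232459]
```

View pics/scene4.png

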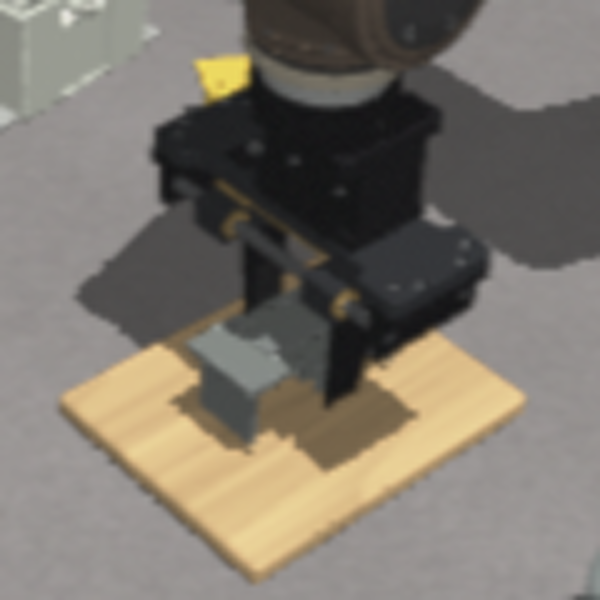

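The lid is over the middle of the board and level, with its foot bottom at about (248,450) just above the wood. Lowering gently.

Emit:
{"name": "send_rows", "arguments": {"series": "0 0 0.04 0 0 0;0 0 0.03 0 0 0;0 0 0.02 0 0 0;0 0 0.01 0 0 0;0 0 0 0 0 0"}}

```text
t: 18.48
eef_pos: [577.9, 191.5, 104.7]
tcp_rot: [3.141, 0.0, 0.206]
ft_force: [0.5, 0.9, -1.0]
opening: 0.575
grip_force: 9.7
```

Emit:
{"name": "send_rows", "arguments": {"series": "0 0 0.01 0 0 0;0 0 0.01 0 0 0;0 0 0 0 0 0"}}

```text
t: 18.85
eef_pos: [577.9, 191.5, 103.5]
tcp_rot: [3.141, 0.0, 0.206]
ft_force: [0.5, 0.1, -1.8]
opening: 0.574
grip_force: 9.7
```

Emit:
{"name": "send_rows", "arguments": {"series": "0 0 0.01 0 0 0;0 0 0 0 0 0;0 0 0 0 0 0"}}

```text
t: 19.23
eef_pos: [577.9, 191.5, 103.0]
tcp_rot: [3.142, -0.0, 0.206]
ft_force: [-0.2, -0.4, -2.2]
opening: 0.574
grip_force: 9.7
```

Emit:
{"name": "send_rows", "arguments": {"series": "0 0 0.01 0 0 0;0 0 0 0 0 0;0 0 0 0 0 0"}}

```text
t: 19.6
eef_pos: [577.9, 191.5, 102.3]
tcp_rot: [3.141, 0.0, 0.206]
ft_force: [1.1, -0.3, -0.8]
opening: 0.577
grip_force: 9.7
```

Emit:
{"name": "send_rows", "arguments": {"series": "0 0 0.008 0 0 0;0 0 0 0 0 0;0 0 0 0 0 0"}}

```text
t: 19.98
eef_pos: [577.9, 191.5, 101.9]
tcp_rot: [3.142, -0.0, 0.206]
ft_force: [0.9, -0.0, -1.1]
opening: 0.575
grip_force: 9.7
```

```bash
python3 -c "from h import *; feel(3);print(env.state()['eef_pos'])"
```

```text
[[0.85, 0.2, -1.08, 9.68, 54.66, 19.98], [0.23, -0.22, -0.16, 9.68, 54.93, 20.02], [0.94, -1.04, -0.01, 9.68, 54.9, 20.08]] [ 0.67 -0.35 -0.42  9.68 54.83 20.03]
[577.93682024 191.50029997 101.9158082 ]
```

Emit:
{"name": "send_rows", "arguments": {"series": "0 0 0.006 0 0 0;0 0 0 0 0 0;0 0 0 0 0 0"}}

```text
t: 20.45
eef_pos: [578.0, 191.5, 101.8]
tcp_rot: [3.141, -0.0, 0.206]
ft_force: [-1.6, 0.4, 5.4]
opening: 0.576
grip_force: 9.7
```

```bash
python3 -c "from h import *; feel(3);print(env.state()['eef_pos'])"
```

```text
[[-1.52, -0.71, 5.42, 9.7, 54.7, 20.45], [-2.23, 0.54, 5.0, 9.7, 54.61, 20.5], [-2.11, 0.3, 4.95, 9.7, 54.5, 20.55]] [-1.95e+00  4.00e-02  5.12e+00  9.70e+00  5.46e+01  2.05e+01]
[577.96265632 191.48100463 101.79408516]
```

Contact: 5 N, lid standing. Opening in steps, then straight up.

Emit:
{"name": "send_rows", "arguments": {"series": "0 0 -0.003 0 0 0;0 0 0 0 0 0;0 0 0 0 0 0", "fingers": 0.65}}

```text
t: 20.92
eef_pos: [578.0, 191.5, 101.8]
tcp_rot: [3.141, -0.0, 0.206]
ft_force: [-1.8, -0.7, 4.2]
opening: 0.649
grip_force: 6.2
```

Emit:
{"name": "send_rows", "arguments": {"series": "0 0 0 0 0 0;0 0 0 0 0 0;0 0 0 0 0 0", "fingers": 0.72}}

```text
t: 21.3
eef_pos: [577.9, 191.5, 101.5]
tcp_rot: [3.142, 0.0, 0.205]
ft_force: [0.1, 0.6, -0.5]
opening: 0.717
grip_force: 0.0
```

Emit:
{"name": "send_rows", "arguments": {"series": "0 0 0 0 0 0;0 0 0 0 0 0;0 0 0 0 0 0;0 0 0 0 0 0;0 0 0 0 0 0", "fingers": 0.95}}

```text
t: 21.92
eef_pos: [577.9, 191.5, 101.7]
tcp_rot: [3.142, -0.0, 0.205]
ft_force: [0.0, -0.8, -0.2]
opening: 0.944
grip_force: 0.0
```

Emit:
{"name": "send_rows", "arguments": {"series": "0 0 -0.1 0 0 0;0 0 -0.3 0 0 0;0 0 -0.5 0 0 0;0 0 -0.7 0 0 0;0 0 -0.7 0 0 0"}}

```text
t: 22.55
eef_pos: [577.8, 191.5, 242.4]
tcp_rot: [3.142, -0.001, 0.206]
ft_force: [-0.4, -0.1, 0.3]
opening: 0.953
grip_force: 0.0
```

Emit:
{"name": "send_rows", "arguments": {"series": "0 0 -0.5 0 0 0;0 0 -0.2 0 0 0;0 0 0 0 0 0;0 0 0 0 0 0"}}

```text
t: 23.05
eef_pos: [577.6, 191.4, 280.6]
tcp_rot: [3.142, 0.002, 0.205]
ft_force: [0.3, 0.7, 0.3]
opening: 0.949
grip_force: 0.0
```

Run:
```python
from h import *
b=shot("scene"); save(b,"scene5.png",(190,110,430,350),2.5)
a=shot("top");import pickle;pickle.dump(a,open("top5.pkl","wb"));print(env.state()['eef_pos'],env.state()['opening'])
c=world(b,0,0,0)
f=K(b);P=[]
v,u=np.mgrid[190:310,255:375];z=b["z_map"][190:310,255:375].astype(float)
Q=((np.stack([(u-b["cx"])/f*z,(v-b["cy"])/f*z,z],-1)[z>0])-np.array(b["t"]))@np.array(b["R"])
m=(Q[:,2]>52)&(Q[:,2]<66)&(abs(Q[:,0]-578)<90)&(abs(Q[:,1]-190)<80);print(m.sum(),np.median(Q[m],0),cv2.minAreaRect(Q[m][:,:2].astype(np.float32)))
```

```text
[577.6760777  191.43979386 280.44780939] 0.949516085013933
613 [582.11408039 197.52898978  60.44776422] ((577.5944213867188, 194.40444946289062), (122.98683166503906, 67.7172622680664), 12.64399528503418)
```

View pics/scene5.png

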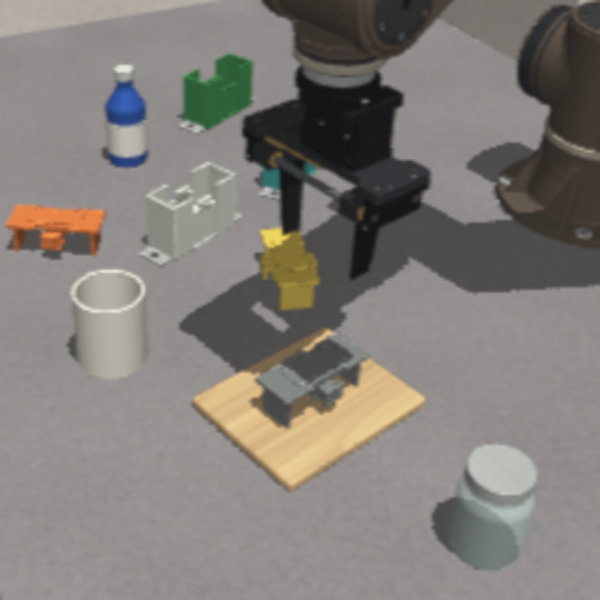

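The lid stands upright on its feet in the middle of the board at about (312,378). The tub at (190,215) is open, the mug, bottle and jar look unmoved, and the gripper is clear.

```bash
python3 -c "from cell import env; print(env.job_done())"
```

```text
the job is handed in; nothing more can be done
None
```

The job is handed in: both tabs were squeezed until they let go (grip 21.5 N at most), the lid came straight off with about 10 N, and it now stands right way up in the middle of the board, with the mug, bottle and jar looking unmoved in the last picture (about 23 s used).

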